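Bring the knobbed seasoning canister to the front and hold the carousel

TASK

Draw the carousel's locking bar fully back along its guide, then turn the spring-return carousel by its upright black handle, anticlockwise seen from above, until the canister with the ball knob on its lid stands squarely behind the front pointer. Keep hold of the handle so that the turntable stays still there: finish while holding it, since the spring would carry it back. Leave the canisters in their cups without pushing or lifting them, and do not disturb the bottle, carton and pan.

Things in the scene. Friction and masses are not known exactly. Their poses are not given: they have to be found in the camera images.
- carousel: Fixed grey round base of the carousel, 250 mm across, 18 mm high; origin on the table at the turntable's axis, z up. Its -x axis is the front, where a dark steel arrow-shaped pointer, 18 mm high, sticks out from 120 to about 175 mm from the axis. The locking bar's guide stands along its -y axis.
- guide (a point): Middle of the locking bar's guide, at slot-floor height (34 mm above the table). The guide is a dark steel block 29 mm wide, fixed along the carousel's -y axis from 132 to 238 mm from the turntable's axis, top 52 mm above the table, with a T-slot along it (overhanging lips, 9 mm slot open at the top) and a stop at its outer end.
- turntable (a joint): Turntable angle (rad) about the carousel's axis. 0 = parked at its stop (start); grows anticlockwise seen from above, to 4.9. A coil spring always drives it back to 0 (about 0.15 N m, 1.8 N at the handle). While the locking bar is in, it sits between two lugs on the disc's rim and the disc cannot turn.
- disc (a point): Centre of the turntable's top face: white disc, radius 122 mm, top 30 mm above the table. It carries the handle and four cups (55 mm outer diameter, 16 mm high), centres 78 mm from the axis. At joint 0 the cups lie at 135, 63, -9 and -81 degrees, the handle at 207 degrees, anticlockwise from the carousel's x axis: the knob jar needs 45, 117, 189 or 261 degrees of turn, by its cup.
- handle: Upright black cylindrical handle, 20 mm diameter, 50 mm long, spinning freely on a thin steel post, 85 mm from the turntable's axis; origin at its middle, 128 mm above the table (it spans 103 to 153 mm). It stands higher than the canisters and travels round with the disc; as it spins freely, the gripper need not turn with it.
- locking_bar: Loose steel bar 75 x 14 x 12 mm, captive in the guide, along the carousel's y axis; origin at the centre of its underside. Right above the origin a thin stem carries a black knob, 20 mm diameter, 62 to 96 mm above the table. In (start): origin 147.5 mm from the turntable's axis along the carousel's -y. Fully back: 194 mm, at the end stop; it stays where left and cannot be lifted out.
- knob_jar: The wanted canister: bare metal, 46 mm diameter with a paper band, flat lid at 53 mm with a 22 mm ball knob on top (73 mm tall in all); origin at the centre of its underside, 30 mm above the table. Stands loosely in one of the turntable's four cups (any of them). Top of its ball: 103 mm above the table.
- plain_jar1: A plain canister: the same canister as the knob jar (46 mm diameter, 53 mm tall) but with a flat lid and no ball; origin at the centre of its underside. It stands in another cup.
- plain_jar2: A plain canister: the same canister as the knob jar (46 mm diameter, 53 mm tall) but with a flat lid and no ball; origin at the centre of its underside. It stands in another cup.
- plain_jar3: A plain canister: the same canister as the knob jar (46 mm diameter, 53 mm tall) but with a flat lid and no ball; origin at the centre of its underside. It stands in another cup.
- bottle: Bystander: white plastic bottle, 64 mm diameter, 190 mm tall, to the left of the carousel; origin at the centre of its underside.
- carton: Bystander: closed cardboard carton 120 x 160 x 90 mm, beyond the carousel to the left; origin at the centre of its underside.
- pan: Bystander: open steel pan 170 x 160 x 65 mm, to the right of the carousel; origin at the centre of its underside.
There are look-alikes about, which are no part of the job. Of the things like the locking_bar, leave any that is orange; of the rest the smaller one is meant. What is shaped like the knob_jar but brown is not meant.

How it is judged:
On the way, in this order (a step that is already met when the one before it is completed fails the run):
1. the locking bar is drawn back out of the turntable (y of locking_bar in the frame of carousel below -0.178 m), for 0.2 s.
2. the knobbed canister is at the front, the handle in the fingers (y of knob_jar in the frame of carousel between -0.01 and 0.01 m and x of knob_jar in the frame of carousel below -0.05 m and contact force between the fingers and handle above 0.5 N), for 0.2 s.
At the end, for the whole second after the job is handed in: The locking bar is drawn back at least 30 mm; the knobbed canister stands upright in its cup at the front, within 10 mm sideways of the pointer's centre line; the turntable is still (under 0.05 rad/s) and the fingers are in contact with the handle, holding it against the spring (over 0.5 N) (all of step 2 and y of locking_bar in the frame of carousel below -0.178 m and angle between knob_jar's own z axis and vertical below 0.15 rad and height (world z) of knob_jar below 0.036 m and velocity of joint turntable between -0.05 and 0.05 rad/s); the arm keeps its last pose, push and grip.
It fails at once if a canister is lifted or tipped out of its cup (height (world z) of any of knob_jar, plain_jar1, plain_jar2, plain_jar3 above 0.045 m or angle between any of knob_jar, plain_jar1, plain_jar2, plain_jar3's own z axis and vertical above 0.35 rad).
It fails at once if a canister is pushed or gripped with the fingers (contact force between the fingers and knob_jar above 4 N or contact force between the fingers and plain_jar1 above 4 N or contact force between the fingers and plain_jar2 above 4 N or contact force between the fingers and plain_jar3 above 4 N).
It fails at once if the bottle, carton or pan is disturbed (distance of any of bottle, carton, pan from where it was at the start of the episode above 0.03 m or angle between bottle's own z axis and vertical above 0.3 rad).
It also fails if it takes over 59 s, if anything falls off the work surface, if the arm or the gripper's body presses on something with over 40 N, if the wrist force passes 120 N, or if a joint passes its speed limit or range.

ROBOT

A 7-joint arm with a two-finger parallel gripper is mounted at the origin on the work surface. World frame = base frame: x ahead of the robot, y to its left, z up, the work surface at z = 0. Lengths are in m, angles in rad, forces in N, time in s.
With the tool pointing down it reaches from about 0.4 to 0.875 m from the base axis. Payload 6.5 kg.
Tool frame: the origin (TCP) lies midway between the tips of the shut fingers; the grasp point (between the pads) lies 19 mm behind it; z points along the fingers, y is the line along which they close (so a half turn about z gives the same grasp; the last joint's range is limited). The gripper opens to 85 mm and grips with 20 to 120 N. Pads are 22 mm wide; open, the fingers measure 114 mm over their backs; the gripper's body (76 mm by 85 mm) begins 54 mm behind the grasp point. The pads swing forward as they close: fully open they stand 13 mm farther back than shut.
Start: joints at [1.15, 0.536, -0.004, 1.538, 0.003, 1.067, -0.071], TCP at [0.226, -0.61, 0.203] pointing down, gripper open.
Joint ranges: [-2.7, 2.7], [-0.37, 2.16], [-1.27, 1.26], [0.24, 2.4], [-1.31, 4.45], [0.19, 1.91], [-2.76, 2.76]. Speed limits (rad/s): [2.39, 2.39, 3.14, 3.14, 3.14, 3.14, 3.14].

INTERFACE

Orientations are given as a unit quaternion [w, x, y, z].
In Python, from station import env gives the robot as it stands. The module is installed in compiled form; this text tells all that it offers.
- The arm moves only by the tool carry_out, never from a script. Its argument "targets" is a list of rows, each a list of 5 numbers: the shift along the tool's x, y, z as a fraction of full scale, then the turn about the tool's z as a fraction of full scale, then the closure, from -1 (fully open) to 1 (shut). In form: [[x, y, z, turn, jaw], ...]. A call has exactly 8 rows; each row shifts and turns the commanded pose from where the row before left it, along the tool's axes as they then stand; what a row does not reach is not made up. Full scale, the value 1, is 250 mm for a shift and 90 degrees for a turn. A row lasts 1/8 s, in which the tool goes at most 62.5 mm and 10.7 degrees, less where a joint would pass 70% of its speed; a pose out of reach is approached as far as the arm can. A call with a number of a shift or a turn outside -1 to 1 is refused whole. A call with a gripper value outside its range is refused whole. The fingers move at their own pace and stop on an object; "grip_force" is the grip in N (left out, the last holds). Time passes only in rows, so rows that do not move let the fingers close, or fill a call up. It gives the time, the measured TCP pose, the force, the opening and the grip force at its end, in the units of the state.
- env.observe(): the state, without advancing time (a new reading comes with each control period).
- env.grab_frame(name): name is "scene" or "top" or "wrist"; returns a dict with "frame" (420x560x3 uint8, red, green, blue), "camera_matrix" (3x3 intrinsics, pixels), "world_from_camera" (4x4, takes a point from camera to world coordinates); the wrist camera has in their place "tool_from_camera" (4x4, takes a point from camera to tool coordinates, whose origin is the TCP and whose axes are the flange's). Camera axes: x right, y down, z forward; pixel columns grow to the right and rows downward; lengths in m; the calibration is good to about 2 mm. A picture is of the moment at which its call begins: read the wrist's pose just before it. There is no depth.
- env.finish_job(): hands the job in; it is judged then, once.
The state is a dict: "time_s": time; "joint_positions": joint angles; "joint_velocities": joint speeds; "joint_efforts": joint torques, N m; "tcp_pos": TCP position; "tool_rot": TCP orientation; "ft_force": force on the tool from outside, world axes, zero at the start; "torque": the same for the moment, N m; "opening": finger opening in m; "finger_force": force on a finger pad.
Only numpy, scipy, OpenCV 4.12 (cv2) and the standard library are available. Lean on these libraries where they do the work, as an engineer would, in place of code of your own. Each camera call takes 0.05 s, during which the arm holds its last target. There are 200 camera calls.

## Working session

There is one attempt and no reset: what is moved stays moved. The work goes in short steps, Python scripts to look and compute and a tool call to move; the robot and the scene stay as the last step left them, time stands still between calls to the robot, and variables do not carry over. Pictures are saved under pics/ and viewed, at most 13 in all, crops included, and the job is handed in when it is done.

Besides the shell and the picture viewer there is one more tool, called after "Request:" in YAML: its name, and indented under it one key for each argument. carry_out: Moves the arm, as the interface text tells. Shift numbers are shares of 250 mm and turn numbers shares of 90 degrees, none past 1 either way. Its arguments: {"type":"object","properties":{"targets":{"type":"array","items":{"type":"array","items":{"type":"number"}}},"grip_force":{"type":"number"}},"required":["targets"]}

```bash
mkdir -p pics; cat > h.py <<'E'
from station import env
import numpy as np, cv2
def cam(name):
    s=env.observe(); g=env.grab_frame(name); K=np.array(g["camera_matrix"])
    if name=="wrist":
        w,x,y,z=s["tool_rot"]
        from scipy.spatial.transform import Rotation as R
        T=np.eye(4);T[:3,:3]=R.from_quat([x,y,z,w]).as_matrix();T[:3,3]=s["tcp_pos"]
        T=T@np.array(g["tool_from_camera"])
    else: T=np.array(g["world_from_camera"])
    return g["frame"],K,T
def ray(K,T,u,v):
    d=T[:3,:3]@np.linalg.solve(K,[u,v,1.]); return T[:3,3],d/np.linalg.norm(d)
def plane(K,T,u,v,z):
    o,d=ray(K,T,u,v); return o+d*(z-o[2])/d[2]
def tri(rays):
    A=sum(np.eye(3)-np.outer(d,d) for o,d in rays); b=sum((np.eye(3)-np.outer(d,d))@o for o,d in rays)
    p=np.linalg.solve(A,b); return p,[np.linalg.norm(np.cross(p-o,d)) for o,d in rays]
def proj(K,T,p):
    c=np.linalg.inv(T)@np.append(p,1); c=K@c[:3]; return c[:2]/c[2]
def save(n,f): cv2.imwrite("pics/"+n,cv2.cvtColor(f,cv2.COLOR_RGB2BGR))
E
python3 - <<'E'
from h import *
s=env.observe(); print(s["time_s"],s["tcp_pos"],s["tool_rot"],s["opening"],s["ft_force"])
for n in("scene","top"):
    f,K,T=cam(n); save(n+"0.png",f); np.savez(n+"0.npz",f=f,K=K,T=T); print(n,K.round(1).tolist(),T.round(3).tolist())
E
```

```text
0.0 [ 0.2255276  -0.60890168  0.20199598] [-8.47328768e-04  9.84301246e-01  1.76494436e-01 -2.30234894e-04] 0.08536350101122117 [-0.15651846  0.17522775 -0.22827592]
scene [[426.7, 0.0, 273.9], [0.0, 426.7, 214.1], [0.0, 0.0, 1.0]] [[0.694, 0.488, -0.529, 1.204], [0.72, -0.476, 0.505, -0.639], [-0.005, -0.731, -0.682, 0.918], [0.0, 0.0, 0.0, 1.0]]
top [[438.1, 0.0, 280.0], [0.0, 438.1, 208.5], [0.0, 0.0, 1.0]] [[-0.003, -0.985, 0.171, 0.329], [-1.0, 0.005, 0.009, -0.048], [-0.01, -0.171, -0.985, 1.575], [0.0, 0.0, 0.0, 1.0]]
```

View pics/scene0.png

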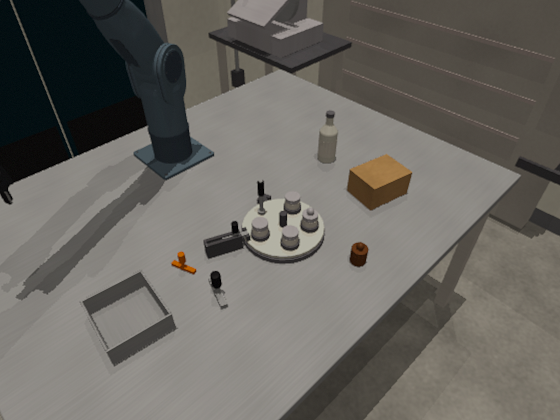

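View pics/top0.png

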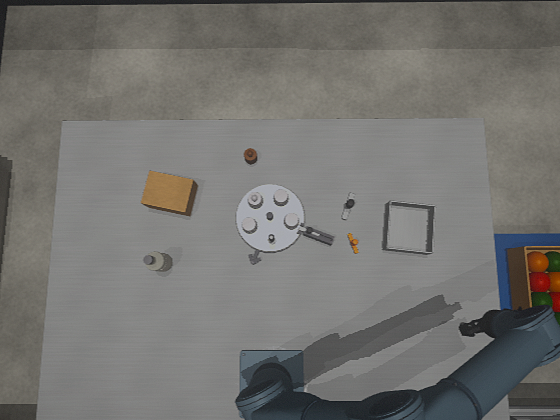

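The scene picture shows the carousel at about (283,228), with the handle at (261,188), the guide and its knob at (235,232), and the knob jar at (310,215). In the top picture the disc is at (270,217), the pointer at (254,258), the guide at (316,234) and the knob jar at (256,199). The loose bars at top (349,205) and (353,242) and the brown jar are the look-alikes.

```bash
python3 - <<'E'
from h import *
S=np.load("scene0.npz");P=np.load("top0.npz")
a=cv2.resize(S["f"][165:275,190:340],None,fx=4,fy=4,interpolation=cv2.INTER_CUBIC)
b=cv2.resize(P["f"][170:280,225:345],None,fx=4,fy=4,interpolation=cv2.INTER_CUBIC)
a=a[:440,:]; 
c=np.hstack([cv2.resize(a,(400,293)),np.zeros((293,0,3),np.uint8)])
im=np.zeros((590,800,3),np.uint8)
im[:440,:480]=b; save("crop_top.png",b); save("crop_scene.png",a)
# disc fit in top
f=P["f"].astype(int); g=f.min(2); K,T=P["K"],P["T"]
print("disc px",f[230,285],"table",f[280,285], f[190,270],"handle",f[238,271])
for th in (150,165,180,195):
    m=(g>th).astype(np.uint8); m[:, :225]=0;m[:,345:]=0;m[:170]=0;m[280:]=0
    cs,_=cv2.findContours(m,cv2.RETR_EXTERNAL,cv2.CHAIN_APPROX_NONE)
    c=max(cs,key=cv2.contourArea); h=cv2.convexHull(c)[:,0].astype(float)
    w=np.array([plane(K,T,u,v,0.03)[:2] for u,v in h]); 
    (x,y),r=cv2.minEnclosingCircle(w.astype(np.float32)*1000); print(th,cv2.contourArea(c),x,y,r)
E
```

```text
disc px [166 169 175] table [138 139 137] [167 170 177] handle [168 168 168]
150 3287.5 569.4046020507812 -3.584038019180298 127.09584045410156
165 3065.5 567.9529418945312 3.5956926345825195 119.8151626586914
180 0.0 453.13775634765625 -29.653566360473633 9.999999747378752e-05Traceback (most recent call last):
  File "<stdin>", line 15, in <module>
ValueError: max() iterable argument is empty
```

View pics/crop_top.png

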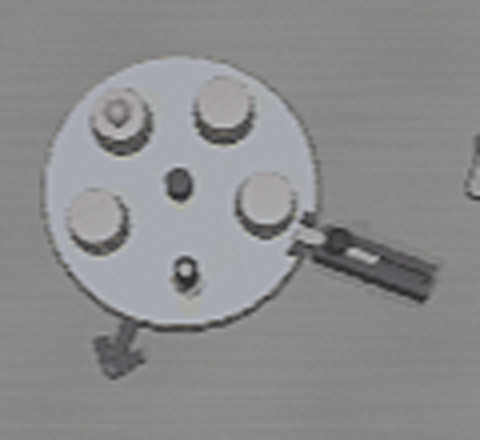

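View pics/crop_scene.png

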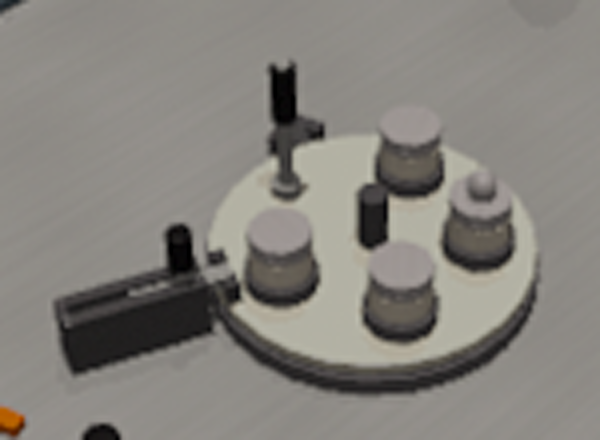

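The crops show the knob jar in the far-left cup, at crop (120,115) in the top view, and the pointer tip at (115,375). The bar's knob is at (338,238) and the handle at (184,268). In the scene crop the handle spans (283,65) to (283,122) and the bar knob (180,228) to (180,272).

```bash
python3 - <<'E'
from h import *
S=np.load("scene0.npz");P=np.load("top0.npz")
rs=lambda x,y: ray(S["K"],S["T"],190+x/4-.4,165+y/4-.4)
rt=lambda x,y: ray(P["K"],P["T"],225+x/4-.4,170+y/4-.4)
print("tri order: handle, knobtop, hubtop, ball")
for s,t in (((283,72),(184,263)),((180,232),(338,236)),((373,190),(180,182)),((482,184),(118,112))):
    p,e=tri([rs(*s),rt(*t)]); print(p.round(4),np.round(e,4))
K,T=P["K"],P["T"]
m=(P["f"].min(2)>158).astype(np.uint8); m[:,:225]=0;m[:,310:]=0;m[:170]=0;m[260:]=0
c=max(cv2.findContours(m,cv2.RETR_EXTERNAL,cv2.CHAIN_APPROX_NONE)[0],key=cv2.contourArea)
w=np.array([plane(K,T,u,v,.03)[:2] for u,v in c[:,0].astype(float)])
for i in range(4):
    A=np.c_[2*w,np.ones(len(w))]; q=np.linalg.lstsq(A,(w**2).sum(1),rcond=None)[0]; r=np.sqrt(q[2]+q[0]**2+q[1]**2)
    d=np.linalg.norm(w-q[:2],axis=1)-r; w=w[abs(d)<max(.003,1.5*d.std())]
C=q[:2]; print("C",C,r,len(w))
tip=plane(K,T,225+115/4-.4,170+376/4-.4,.018)[:2]-C; print("pointer",np.degrees(np.arctan2(*tip[::-1])),np.linalg.norm(tip))
g=plane(K,T,225+433/4-.4,170+283/4-.4,.052)[:2]-C; print("guide end",np.degrees(np.arctan2(*g[::-1])),np.linalg.norm(g))
for s,t in (((283,72),(184,263)),((180,232),(338,236)),((482,184),(118,112))):
    v=tri([rs(*s),rt(*t)])[0][:2]-C; print(np.degrees(np.arctan2(*v[::-1])),np.linalg.norm(v))
g=env.grab_frame("wrist"); print(np.array(g["tool_from_camera"]).round(3).tolist(), np.array(g["camera_matrix"]).round(0).tolist())
E
```

```text
tri order: handle, knobtop, hubtop, ball
[ 0.4874 -0.0047  0.1503] [0.0012 0.0012]
[ 0.5167 -0.1325  0.0973] [0.0004 0.0004]
[0.5672 0.0034 0.0821] [0.002 0.002]
[0.6262 0.0557 0.0934] [0.0009 0.0009]
C [0.56795732 0.00343206] 0.11805001267131994 179
pointer 160.68240865682347 0.17485154470186035
guide end -111.55905474077463 0.2375413103030069
-174.24719498675483 0.0809396506590548
-110.6419612467374 0.14526465911521041
41.900847941129136 0.07827456863577693
[[0.0, -0.95, -0.312, 0.08], [1.0, -0.0, 0.001, -0.001], [-0.001, -0.312, 0.95, -0.17], [0.0, 0.0, 0.0, 1.0]] [[322.0, 0.0, 275.0], [0.0, 322.0, 213.0], [0.0, 0.0, 1.0]]
```

Request:
carry_out:
  targets:
    - [0.11, -0.086, -0.02, 0, -1]
    - [0.11, -0.086, -0.02, 0, -1]
    - [0.11, -0.086, -0.02, 0, -1]
    - [0.11, -0.086, -0.02, 0, -1]
    - [0.11, -0.086, -0.02, 0, -1]
    - [0.11, -0.086, -0.02, 0, -1]
    - [0.11, -0.086, -0.02, 0, -1]
    - [0.11, -0.086, -0.02, 0, -1]
  grip_force: 30

```text
time_s: 1.15
tcp_pos: [0.3727, -0.3706, 0.2429]
tool_rot: [-0.0, 0.984, 0.176, -0.0]
ft_force: [0.7, 0.1, 1.0]
opening: 0.0853
finger_force: 0.0
```

Request:
carry_out:
  targets:
    - [0.11, -0.086, 0, 0, -1]
    - [0.11, -0.086, 0, 0, -1]
    - [0.11, -0.086, 0, 0, -1]
    - [0.11, -0.086, 0, 0, -1]
    - [0.11, -0.086, 0, 0, -1]
    - [0.11, -0.086, 0, 0, -1]
    - [0.11, -0.086, 0, 0, -1]
    - [0.11, -0.086, 0, 0, -1]

```text
time_s: 2.15
tcp_pos: [0.5192, -0.1331, 0.2427]
tool_rot: [-0.0, 0.984, 0.176, -0.0]
ft_force: [0.7, 0.7, -0.6]
opening: 0.0853
finger_force: 0.0
```

Request:
carry_out:
  targets:
    - [0, 0, 0, -0.11, -1]
    - [0, 0, 0, -0.11, -1]
    - [0, 0, 0, -0.11, -1]
    - [0, 0, 0, -0.11, -1]
    - [0, 0, 0, -0.107, -1]
    - [0, 0, 0, 0, -1]
    - [0, 0, 0, 0, -1]
    - [0, 0, 0, 0, -1]

```text
time_s: 3.15
tcp_pos: [0.5189, -0.134, 0.2429]
tool_rot: [0.0, 0.822, 0.57, -0.0]
ft_force: [0.5, -0.0, 0.3]
opening: 0.0852
finger_force: 0.0
```

```bash
python3 - <<'E'
from h import *
f,K,T=cam("wrist"); np.savez("w0.npz",f=f,K=K,T=T); save("w0.png",f)
for p in ([.5167,-.1325,.096],[.4874,-.0047,.153],[.568,.0034,.082],[.626,.0557,.103]): print(proj(K,T,p).round(0))
E
```

```text
[272. 191.]
[174.  66.]
[273.  33.]
[318. -73.]
```

View pics/w0.png

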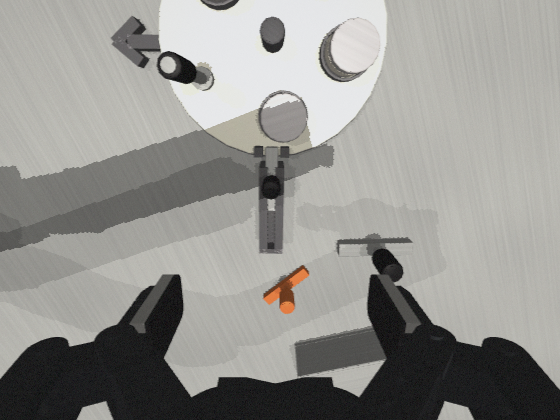

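The wrist picture shows the bar's knob at (271,187), its stem in the guide below it, and the handle top at (169,66). The hub is at (273,33) and the pointer at (135,42).

```bash
python3 - <<'E'
from h import *
W=np.load("w0.npz");S=np.load("scene0.npz");P=np.load("top0.npz")
def blob(D,x0,x1,y0,y1,th):
    m=(D["f"].max(2)<th).astype(np.uint8)[y0:y1,x0:x1]; n,l,s,c=cv2.connectedComponentsWithStats(m)
    i=1+s[1:,4].argmax(); return c[i]+[x0,y0], s[i], s[i,:2]+[x0,y0]
print("colors knob",W["f"][184,271],W["f"][215,262],W["f"][66,180],W["f"][66,168])
for th in (25,35,45): print(th,blob(W,250,295,165,205,th))
for th in (25,35,45): print("hd",th,blob(W,150,200,45,90,th))
for th in (30,40,50): print("sc knob",th,blob(S,225,245,218,240,th)," handle",blob(S,252,270,176,200,th))
E
```

```text
colors knob [44 42 41] [102  98  99] [58 56 54] [199 199 192]
25 (array([270.52083333, 178.83333333]), array([13, 11, 15,  8, 48], dtype=int32), array([263, 176]))
35 (array([270.81684982, 187.26739927]), array([ 11,  11,  20,  23, 273], dtype=int32), array([261, 176]))
45 (array([270.66666667, 186.856     ]), array([ 11,  10,  21,  24, 375], dtype=int32), array([261, 175]))
hd 25 (array([187.13658537,  71.17560976]), array([ 28,  12,  18,  26, 205], dtype=int32), array([178,  57]))
hd 35 (array([185.51226158,  70.94822888]), array([ 21,   8,  26,  30, 367], dtype=int32), array([171,  53]))
hd 45 (array([181.95021645,  69.9004329 ]), array([  8,   7,  39,  31, 462], dtype=int32), array([158,  52]))
sc knob 30 (array([234.45, 227.4 ]), array([ 7,  4,  6, 12, 60], dtype=int32), array([232, 222]))  handle (array([260.41666667, 188.70833333]), array([ 6,  6,  6, 14, 72], dtype=int32), array([258, 182]))
sc knob 40 (array([234.49253731, 227.35820896]), array([ 7,  3,  7, 13, 67], dtype=int32), array([232, 221]))  handle (array([260.51948052, 188.5974026 ]), array([ 6,  6,  6, 14, 77], dtype=int32), array([258, 182]))
sc knob 50 (array([234.44736842, 227.86842105]), array([ 6,  3,  8, 14, 76], dtype=int32), array([231, 221]))  handle (array([260.53658537, 189.01219512]), array([ 6,  6,  6, 15, 82], dtype=int32), array([258, 182]))
```

```bash
python3 - <<'E'
from h import *
W=np.load("w0.npz");S=np.load("scene0.npz");P=np.load("top0.npz")
r=lambda D,u,v: ray(D["K"],D["T"],u,v)
C=np.array([.568,.0034])
R=lambda p:(p.round(4),np.degrees(np.arctan2(p[1]-C[1],p[0]-C[0])).round(1),np.linalg.norm(p[:2]-C).round(4))
p,e=tri([r(S,234.5,227.6),r(W,270.7,187)]); print("knob",R(p),e)
p,e=tri([r(S,260.5,188.8),r(W,180,69.5)]); print("handle mid",R(p),e)
p,e=tri([r(S,260.5,181.3),r(W,168,66)]); print("handle top",R(p),e)
# disc circle from wrist (white)
K,T=W["K"],W["T"]
p=plane(K,T,117,41,.018)[:2]-C; print("ptr tip",np.degrees(np.arctan2(p[1],p[0])),np.linalg.norm(p))
p=plane(K,T,271,250,.052)[:2]-C; print("guide end",np.degrees(np.arctan2(p[1],p[0])),np.linalg.norm(p))
m=(W["f"].min(2)>150).astype(np.uint8); m[170:]=0; m[:,:140]=0;m[:,400:]=0
c=max(cv2.findContours(m,cv2.RETR_EXTERNAL,cv2.CHAIN_APPROX_NONE)[0],key=cv2.contourArea)[:,0].astype(float)
c=c[c[:,1]>2]; w=np.array([plane(K,T,u,v,.03)[:2] for u,v in c]); w=w[abs(np.linalg.norm(w-C,axis=1)-.122)<.012]
for i in range(6):
    A=np.c_[2*w,np.ones(len(w))]; q=np.linalg.lstsq(A,(w**2).sum(1),rcond=None)[0]; rr=np.sqrt(q[2]+q[0]**2+q[1]**2)
    d=np.linalg.norm(w-q[:2],axis=1)-rr; w=w[abs(d)<max(.0015,1.5*d.std())]
print("C",q[:2],rr,len(w))
E
```

```text
knob (array([ 0.5146, -0.1325,  0.0764]), np.float64(-111.4), np.float64(0.146)) [np.float64(7.314063793502929e-05), np.float64(7.314063793503078e-05)]
handle mid (array([ 0.4843, -0.0033,  0.1244]), np.float64(-175.4), np.float64(0.084)) [np.float64(0.00030125988340350314), np.float64(0.0003012598834035192)]
handle top (array([ 0.4833, -0.0025,  0.1513]), np.float64(-176.0), np.float64(0.0849)) [np.float64(0.0005017247346814133), np.float64(0.0005017247346813496)]
ptr tip 158.03716720266098 0.1712424366394463
guide end -111.17955420444483 0.23113057662977216
C [0.57489321 0.01543832] 0.13041660121514972 108
```

Request:
carry_out:
  targets:
    - [0, -0.018, 0.09, 0, -1]
    - [0, 0, 0.09, 0, -1]
    - [0, 0, 0.09, 0, -1]
    - [0, 0, 0.09, 0, -1]
    - [0, 0, 0.09, 0, -1]
    - [0, 0, 0.09, 0, -1]
    - [0, 0, 0.09, 0, -1]
    - [0, 0, 0.086, 0, -1]

```text
time_s: 4.2
tcp_pos: [0.5147, -0.1325, 0.0632]
tool_rot: [0.0, 0.822, 0.57, -0.0]
ft_force: [-0.0, -0.8, 0.1]
opening: 0.0853
finger_force: 0.0
```

Request:
carry_out:
  targets:
    - [0, 0, 0, 0, -1]
    - [0, 0, 0, 0, 1]
    - [0, 0, 0, 0, 1]
    - [0, 0, 0, 0, 1]
    - [0, 0, 0, 0, 1]
    - [0, 0, 0, 0, 1]
    - [0, 0, 0, 0, 1]
    - [0, 0, 0, 0, 1]

```text
time_s: 5.2
tcp_pos: [0.515, -0.1326, 0.0645]
tool_rot: [0.0, 0.821, 0.57, 0.0]
ft_force: [-1.6, -0.0, 5.4]
opening: 0.0172
finger_force: 29.2
```

Request:
carry_out:
  targets:
    - [-0.03, 0, 0, 0, 1]
    - [-0.03, 0, 0, 0, 1]
    - [-0.03, 0, 0, 0, 1]
    - [-0.03, 0, 0, 0, 1]
    - [-0.03, 0, 0, 0, 1]
    - [-0.03, 0, 0, 0, 1]
    - [0, 0, 0, 0, 1]
    - [0, 0, 0, 0, 1]

```text
time_s: 6.2
tcp_pos: [0.4988, -0.1746, 0.0638]
tool_rot: [-0.0, 0.821, 0.57, -0.0]
ft_force: [-0.0, 0.3, -0.9]
opening: 0.0
finger_force: 0.0
```

```bash
python3 - <<'E'
from h import *
f,K,T=cam("wrist"); g,K2,T2=cam("scene"); b=cv2.resize(g[165:275,190:340],(560,420),interpolation=cv2.INTER_CUBIC)
save("w1.png",cv2.resize(np.hstack([f,b]),(800,300)))
E
```

```text
(no output)
```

View pics/w1.png

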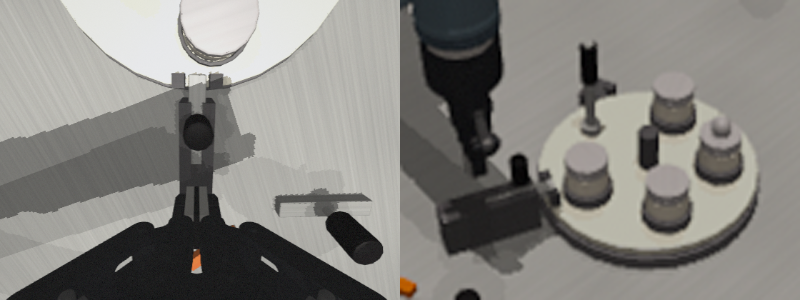

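The bar did not move. The fingers slipped off the knob, which is still inside at about (276,185) in the wrist frame. I'll measure it again from this wrist position.

```bash
python3 - <<'E'
from h import *
W=np.load("w0.npz");S=np.load("scene0.npz")
f,K,T=cam("wrist"); np.savez("w1.npz",f=f,K=K,T=T)
m=(f.max(2)<45).astype(np.uint8)[150:225,245:310]; n,l,s,c=cv2.connectedComponentsWithStats(m); i=1+s[1:,4].argmax(); print(s[i],c[i]+[245,150])
u,v=c[i]+[245,150]
r=lambda D,u,v: ray(D["K"],D["T"],u,v)
a,b=(K,T),(W["K"],W["T"])
for z in (.07,.08,.096): print(z,plane(K,T,u,v,z),plane(W["K"],W["T"],270.7,187,z),plane(S["K"],S["T"],234.5,227.6,z))
print(tri([r(S,234.5,227.6),ray(K,T,u,v)]),tri([r(W,270.7,187),ray(K,T,u,v)]))
print(env.observe()["tcp_pos"], [proj(K,T,np.array([.4988,-.1746,.0638])), proj(K,T,np.array([.5146,-.1325,.096])),proj(K,T,np.array([.5146,-.1325,.062]))])
C=[]
E
```

```text
[   3   10   44   52 1733] [270.2152337  185.83958454]
0.07 [ 0.51125349 -0.13404269  0.07      ] [ 0.51396751 -0.13395865  0.07      ] [ 0.50944947 -0.12859625  0.07      ]
0.08 [ 0.51221307 -0.13187716  0.08      ] [ 0.51493104 -0.13175133  0.08      ] [ 0.51764792 -0.13461299  0.08      ]
0.096 [ 0.51374839 -0.12841233  0.096     ] [ 0.5164727  -0.12821962  0.096     ] [ 0.53076544 -0.14423976  0.096     ]
(array([ 0.51256535, -0.13219077,  0.07501845]), [np.float64(0.0011035602188299311), np.float64(0.0011035602188298572)]) (array([ 5.05879878e-01, -1.49305187e-01,  2.90793940e-06]), [np.float64(0.0013432202079258434), np.float64(0.0013432202079258376)])
[ 0.49906745 -0.17433243  0.06388584] [array([274.94314769, 254.51204486]), array([275.27127577, 193.63037583]), array([275.17237171, 177.74035211])]
```

```bash
python3 - <<'E'
from h import *
S=np.load("scene0.npz"); K,T=S["K"],S["T"]
t=env.observe()["tcp_pos"]; print(proj(K,T,t),proj(K,T,t+[0,0,.019]),proj(K,T,np.array([.5146,-.1325,.096])),proj(K,T,np.array([.5146,-.1325,.062])))
f,K,T=cam("scene"); a=f[185:265,190:265]; 
g,K,T=cam("wrist"); b=g[130:290,200:350]
save("z.png",np.hstack([cv2.resize(a,(400,427),interpolation=cv2.INTER_CUBIC),cv2.resize(b,(400,427),interpolation=cv2.INTER_CUBIC)]))
E
```

```text
[219.67845967 235.35093326] [219.04523974 230.54574488] [233.97954578 222.56388577] [234.811738   231.21487225]
```

View pics/z.png

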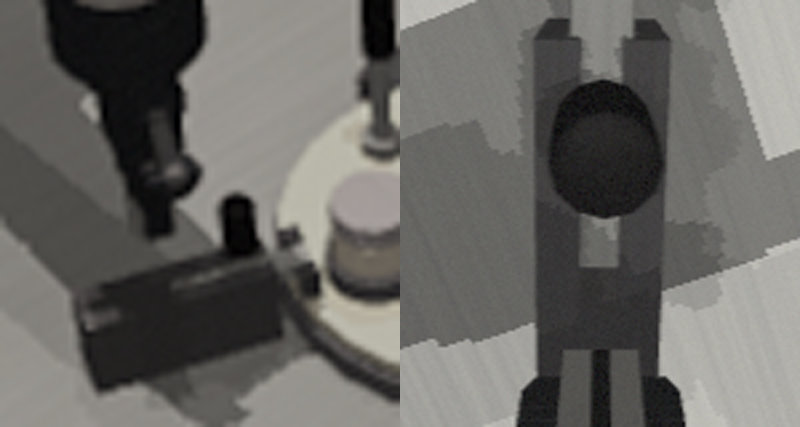

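Seen up close, the fingers were well aligned and slipped off with friction alone. I'll push the knob outward instead. With the fingers shut, I'll lower them between the knob and the jar, where there is a 36 mm gap, and draw the bar back positively.

Request:
carry_out:
  targets:
    - [0, 0, -0.1, 0, 1]
    - [0, 0, -0.1, 0, 1]
    - [0, 0, -0.04, 0, 1]
    - [0.07, 0, 0, 0, 1]
    - [0.07, 0, 0, 0, 1]
    - [0.07, 0, 0, 0, 1]
    - [0.066, 0, 0, 0, 1]
    - [0, 0, 0, 0, 1]

```text
time_s: 7.45
tcp_pos: [0.5236, -0.1078, 0.1237]
tool_rot: [-0.0, 0.82, 0.572, 0.0]
ft_force: [0.3, 0.2, -1.3]
opening: -0.0001
finger_force: 0.0
```

```bash
python3 - <<'E'
from h import *
s=env.observe(); print(s["tcp_pos"],s["ft_force"])
g,K,T=cam("wrist"); save("y.png",g[100:420,100:460])
print([proj(K,T,np.array(p)) for p in (s["tcp_pos"],[.5146,-.1325,.096])])
E
```

```text
[ 0.52359419 -0.10782655  0.12371462] [ 0.33778583  0.19004751 -1.30755505]
[array([275.10541679, 254.04754693]), array([275.20722629, 271.42658023])]
```

View pics/y.png

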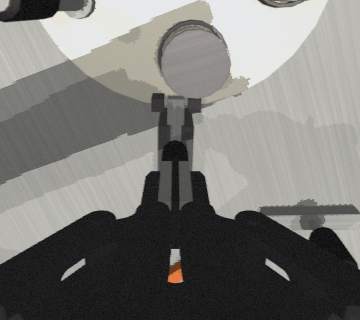

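Request:
carry_out:
  targets:
    - [0, 0, 0.04, 0, 1]
    - [0, 0, 0.04, 0, 1]
    - [0, 0, 0.04, 0, 1]
    - [0, 0, 0.04, 0, 1]
    - [0, 0, 0.04, 0, 1]
    - [0, 0, 0.03, 0, 1]
    - [0, 0, 0, 0, 1]
    - [0, 0, 0, 0, 1]

```text
time_s: 8.5
tcp_pos: [0.5233, -0.11, 0.0666]
tool_rot: [0.0, 0.821, 0.57, 0.0]
ft_force: [-0.2, -0.9, -0.4]
opening: 0.0001
finger_force: 0.0
```

No contact on the way down. Now I'll draw the bar back slowly.

Request:
carry_out:
  targets:
    - [-0.02, 0, 0, 0, 1]
    - [-0.02, 0, 0, 0, 1]
    - [-0.02, 0, 0, 0, 1]
    - [-0.02, 0, 0, 0, 1]
    - [-0.02, 0, 0, 0, 1]
    - [0, 0, 0, 0, 1]
    - [0, 0, 0, 0, 1]
    - [0, 0, 0, 0, 1]

```text
time_s: 9.5
tcp_pos: [0.5141, -0.1335, 0.0663]
tool_rot: [-0.0, 0.821, 0.57, -0.0]
ft_force: [0.6, -0.0, 0.7]
opening: -0.0003
finger_force: 0.2
```

Request:
carry_out:
  targets:
    - [-0.02, 0, 0, 0, 1]
    - [-0.02, 0, 0, 0, 1]
    - [-0.02, 0, 0, 0, 1]
    - [-0.02, 0, 0, 0, 1]
    - [-0.02, 0, 0, 0, 1]
    - [0, 0, 0, 0, 1]
    - [0, 0, 0, 0, 1]
    - [0, 0, 0, 0, 1]

```text
time_s: 10.5
tcp_pos: [0.5055, -0.1568, 0.0663]
tool_rot: [-0.0, 0.821, 0.571, -0.0]
ft_force: [-0.2, -0.5, -0.1]
opening: 0.0004
finger_force: 0.0
```

```bash
python3 - <<'E'
from h import *
f,K,T=cam("scene"); np.savez("s2.npz",f=f,K=K,T=T)
m=(f.max(2)<40).astype(np.uint8)
print(m[215:250,205:245].tolist().__len__())
for r in m[214:252,205:246]: print("".join(".#"[x] for x in r))
C=np.array([.568,.0034]);d=np.array([np.cos(np.radians(-111.4)),np.sin(np.radians(-111.4))])
for q in (.146,.17,.194): print(q,proj(K,T,np.append(C+q*d,.096)),proj(K,T,np.append(C+q*d,.062)))
E
```

```text
35
...............########....##............
...............#######.....##............
...............########...###............
................############.............
................###########..............
................########.................
..................######.................
..................#####..................
..................######.................
..................######.................
...................#####.................
...................#####.................
............####...###...................
..........#######........................
..........#######.....................#.#
..........#######.......................#
..........#######................#....###
...........######.....................###
...........######.........##.....#....###
...........#######....######..####.......
...........######################........
...........#############....#............
...........########......................
..........#######.................###....
...........##.........###......#######...
..................########.###########...
...............#######################...
...............######################....
................#####################....
...............######################....
...........##########################....
.......##############################....
#...#################################....
######################################...
.##################################......
.###############################.........
.###########################.............
.#########################...............
0.146 [233.99991073 222.59294056] [234.8317695  231.24397791]
0.17 [225.72021715 224.95559201] [226.71702991 233.60899374]
0.194 [217.34607068 227.34519606] [218.51152175 236.0004638 ]
```

The bar knob now shows at scene (218.5,231), about 192 mm from the axis, so the bar is drawn back. Next I'll back off, lift and look at the handle.

Request:
carry_out:
  targets:
    - [0.012, 0, 0, 0, 1]
    - [0, 0, -0.1, 0, 1]
    - [0, 0, -0.15, 0, 1]
    - [0, 0, -0.15, 0, 1]
    - [0, 0, -0.15, 0, 1]
    - [0, 0, -0.15, 0, -1]
    - [0, 0, 0, 0, -1]
    - [0, 0, 0, 0, -1]

```text
time_s: 11.55
tcp_pos: [0.5062, -0.1538, 0.2408]
tool_rot: [-0.0, 0.821, 0.571, -0.0]
ft_force: [-0.5, 1.0, -0.6]
opening: 0.0548
finger_force: 0.0
```

```bash
python3 - <<'E'
from h import *
s=env.observe(); print(s["joint_positions"].round(2),s["tcp_pos"],s["tool_rot"].round(3))
f,K,T=cam("wrist"); np.savez("w2.npz",f=f,K=K,T=T); save("w2.png",f)
for p in ([.5146,-.1325,.096],[.4838,-.003,.153],[.4838,-.003,.103],[.568,.0034,.082]): print(proj(K,T,p).round(0))
E
```

```text
[ 0.55  0.32 -0.42  1.8   0.15  1.06 -0.28] [ 0.5062076  -0.15383228  0.24082111] [-0.     0.821  0.571 -0.   ]
[275. 169.]
[171.  29.]
[189.  43.]
[279.   3.]
```

View pics/w2.png

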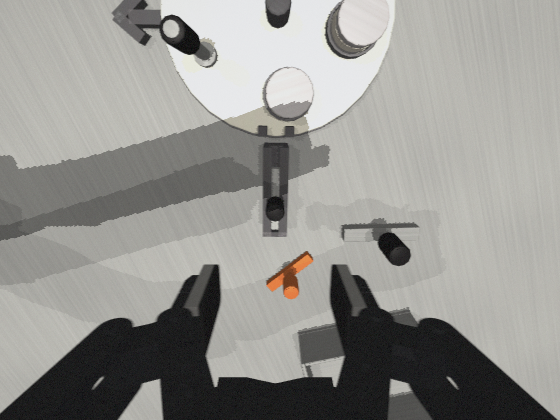

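The bar is fully back, with its knob at (275,209) and the disc lugs free. The handle top at (171,28) matches the estimate, so I'll move over it and turn the tool so that the fingers close along the tangent.

Request:
carry_out:
  targets:
    - [0.067, -0.037, 0, 0, -1]
    - [0.067, -0.037, 0, 0, -1]
    - [0.067, -0.037, 0, 0, -1]
    - [0.067, -0.037, 0, 0, -1]
    - [0.067, -0.037, 0, 0, -1]
    - [0.067, -0.037, 0, 0, -1]
    - [0.067, -0.037, 0, 0, -1]
    - [0.065, -0.035, 0, 0, -1]

```text
time_s: 12.6
tcp_pos: [0.484, -0.0017, 0.2414]
tool_rot: [0.0, 0.821, 0.571, 0.0]
ft_force: [0.2, 0.2, -0.1]
opening: 0.0857
finger_force: 0.0
```

Request:
carry_out:
  targets:
    - [0, 0, 0, 0.1, -1]
    - [0, 0, 0, 0.1, -1]
    - [0, 0, 0, 0.1, -1]
    - [0, 0, 0, 0.1, -1]
    - [0, 0, 0, 0.1, -1]
    - [0, 0, 0, 0.1, -1]
    - [0, 0, 0, 0.11, -1]
    - [0, 0, 0, 0, -1]

```text
time_s: 13.6
tcp_pos: [0.4842, -0.0024, 0.2415]
tool_rot: [0.0, 0.999, 0.051, 0.0]
ft_force: [-1.5, 0.5, 0.1]
opening: 0.0855
finger_force: 0.0
```

```bash
python3 - <<'E'
from h import *
s=env.observe(); print(s["tcp_pos"],s["tool_rot"].round(3),s["joint_positions"].round(2))
f,K,T=cam("wrist"); np.savez("w3.npz",f=f,K=K,T=T)
W=np.load("w2.npz")
for p in ([.4838,-.003,.153],[.4838,-.003,.103],[.568,.0034,.082]): print(proj(K,T,p).round(0))
u0,v0=proj(K,T,[.4838,-.003,.128]); x0,y0=int(u0)-45,int(v0)-45
m=(f.max(2)<60).astype(np.uint8)[y0:y0+90,x0:x0+90]
for r in m[::3,::3]: print("".join(".#"[i] for i in r))
print(x0,y0)
# guide axis in w2: dark stripe centre at two rows, top plane .052
G=W["f"].max(2)
for v in (150,160,225,233):
    c=np.where((G[v,250:300]<115))[0]+250; print(v,c.min(),c.max(),plane(W["K"],W["T"],(c.min()+c.max())/2,v,.052).round(4))
E
```

```text
[ 0.48418162 -0.00242999  0.24145136] [0.    0.999 0.051 0.   ] [ 0.21  0.23 -0.35  1.91  0.09  1.02 -1.64]
[276. 209.]
[276. 194.]
[278. 104.]
..............................
..............................
..............................
..............................
..............................
..............................
..............................
..............................
..............................
..............................
..............###.............
.............#####............
............######............
............#######...........
............#######...........
.#..........#######...........
#...........##...##...........
#...........#.....#...........
............#.....#...........
.##.........#....##...........
###..........##.##............
####...........#..............
###...........................
.#............................
..............................
..............................
..............................
..............................
..............................
..............................
231 155
150 259 299 [ 0.523  -0.1213  0.052 ]
160 258 298 [ 0.5181 -0.1313  0.052 ]
225 264 286 [ 0.4881 -0.2023  0.052 ]
233 271 278 [ 0.484  -0.2117  0.052 ]
```

Request:
carry_out:
  targets:
    - [0, 0.002, 0.07, 0, -1]
    - [0, 0, 0.07, 0, -1]
    - [0, 0, 0.07, 0, -1]
    - [0, 0, 0.07, 0, -1]
    - [0, 0, 0.07, 0, -1]
    - [0, 0, 0.07, 0, -1]
    - [0, 0, 0.07, 0, -1]
    - [0, 0, 0, 0, -1]
  grip_force: 25

```text
time_s: 14.65
tcp_pos: [0.4834, -0.0035, 0.118]
tool_rot: [-0.0, 0.999, 0.051, -0.001]
ft_force: [-0.3, 0.7, -1.1]
opening: 0.0855
finger_force: 0.0
```

Request:
carry_out:
  targets:
    - [0, 0, 0, 0, 1]
    - [0, 0, 0, 0, 1]
    - [0, 0, 0, 0, 1]
    - [0, 0, 0, 0, 1]
    - [0, 0, 0, 0, 1]
    - [0, 0, 0, 0, 1]
    - [0, 0, 0, 0, 1]
    - [0, 0, 0, 0, 1]

```text
time_s: 15.65
tcp_pos: [0.4847, -0.0034, 0.1193]
tool_rot: [-0.0, 0.999, 0.05, 0.0]
ft_force: [-2.0, 1.5, 5.2]
opening: 0.0182
finger_force: 24.3
```

Request:
carry_out:
  targets:
    - [0.0007, 0.0213, 0, -0.04, 1]
    - [0.0007, 0.0213, 0, -0.04, 1]
    - [0.0007, 0.0213, 0, -0.04, 1]
    - [0.0007, 0.0213, 0, -0.04, 1]
    - [0.0007, 0.0213, 0, -0.04, 1]
    - [0.0007, 0.0213, 0, -0.04, 1]
    - [0, 0, 0, 0, 1]
    - [0, 0, 0, 0, 1]

```text
time_s: 16.65
tcp_pos: [0.4939, -0.0339, 0.1193]
tool_rot: [-0.0, 0.972, 0.235, 0.0]
ft_force: [-1.0, 0.6, 6.8]
opening: 0.0179
finger_force: 24.5
```

Request:
carry_out:
  targets:
    - [0.0007, 0.0213, 0, -0.04, 1]
    - [0.0007, 0.0213, 0, -0.04, 1]
    - [0.0007, 0.0213, 0, -0.04, 1]
    - [0.0007, 0.0213, 0, -0.04, 1]
    - [0.0007, 0.0213, 0, -0.04, 1]
    - [0.0007, 0.0213, 0, -0.04, 1]
    - [0.0007, 0.0213, 0, -0.04, 1]
    - [0.0007, 0.0213, 0, -0.04, 1]

```text
time_s: 17.65
tcp_pos: [0.522, -0.065, 0.1193]
tool_rot: [-0.0, 0.882, 0.471, 0.0]
ft_force: [-0.9, 2.3, 6.3]
opening: 0.0181
finger_force: 24.5
```

Request:
carry_out:
  targets:
    - [0.0007, 0.0213, 0, -0.04, 1]
    - [0.0007, 0.0213, 0, -0.04, 1]
    - [0.0007, 0.0213, 0, -0.04, 1]
    - [0.0007, 0.0213, 0, -0.04, 1]
    - [0.0007, 0.0213, 0, -0.04, 1]
    - [0.0007, 0.0213, 0, -0.04, 1]
    - [0.0007, 0.0213, 0, -0.04, 1]
    - [0.0007, 0.0213, 0, -0.04, 1]

```text
time_s: 18.65
tcp_pos: [0.5616, -0.0786, 0.1194]
tool_rot: [-0.0, 0.737, 0.675, 0.0]
ft_force: [-2.1, 2.5, 5.3]
opening: 0.0178
finger_force: 24.6
```

```bash
python3 - <<'E'
from h import *
p=env.observe()["tcp_pos"]
for C in ([.568,.0034],[.5684,.0054]):
    d=p[:2]-C; print(np.degrees(np.arctan2(d[1],d[0])),np.linalg.norm(d))
f,K,T=cam("scene"); np.savez("s3.npz",f=f); save("s3.png",cv2.resize(f[150:280,180:350],(680,520),interpolation=cv2.INTER_CUBIC))
E
```

```text
-94.47665053646769 0.08230040824998701
-94.64153726510547 0.08432587701407256
```

View pics/s3.png

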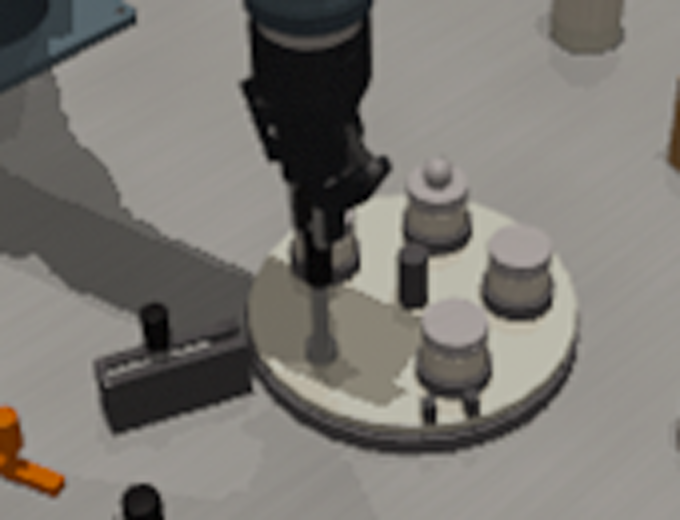

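The disc turns with the handle, and the knob jar, at (437,185) in this crop, is approaching the front. I'll continue.

Request:
carry_out:
  targets:
    - [0.0007, 0.0213, 0, -0.04, 1]
    - [0.0007, 0.0213, 0, -0.04, 1]
    - [0.0007, 0.0213, 0, -0.04, 1]
    - [0.0007, 0.0213, 0, -0.04, 1]
    - [0.0007, 0.0213, 0, -0.04, 1]
    - [0.0007, 0.0213, 0, -0.04, 1]
    - [0.0007, 0.0213, 0, -0.04, 1]
    - [0.0007, 0.0213, 0, -0.04, 1]

```text
time_s: 19.7
tcp_pos: [0.6027, -0.0716, 0.1194]
tool_rot: [-0.001, 0.546, 0.838, 0.0]
ft_force: [-2.7, 2.7, 6.9]
opening: 0.0177
finger_force: 24.8
```

Request:
carry_out:
  targets:
    - [0.0007, 0.0213, 0, -0.04, 1]
    - [0.0005, 0.016, 0, -0.03, 1]
    - [0.0003, 0.01, 0, -0.019, 1]
    - [0, 0, 0, 0, 1]
    - [0, 0, 0, 0, 1]
    - [0, 0, 0, 0, 1]
    - [0, 0, 0, 0, 1]
    - [0, 0, 0, 0, 1]

```text
time_s: 20.7
tcp_pos: [0.613, -0.0662, 0.1194]
tool_rot: [-0.0, 0.487, 0.873, 0.0]
ft_force: [-3.0, 1.2, 6.9]
opening: 0.0178
finger_force: 24.7
```

```bash
python3 - <<'E'
from h import *
p=env.observe()["tcp_pos"]
for C in ([.568,.0034],[.5684,.0054]):
    d=p[:2]-C; print(np.degrees(np.arctan2(d[1],d[0])),np.linalg.norm(d))
f,K,T=cam("scene"); g,K2,T2=cam("top"); np.savez("f4.npz",s=f,t=g)
a=cv2.resize(f[150:270,215:325],(440,480),interpolation=cv2.INTER_CUBIC); b=cv2.resize(g[190:280,225:285],(320,480),interpolation=cv2.INTER_CUBIC)
save("f4.png",np.hstack([a,b]))
E
```

```text
-57.08746880792076 0.08285271058036343
-58.054047383265896 0.0843263686415727
```

View pics/f4.png

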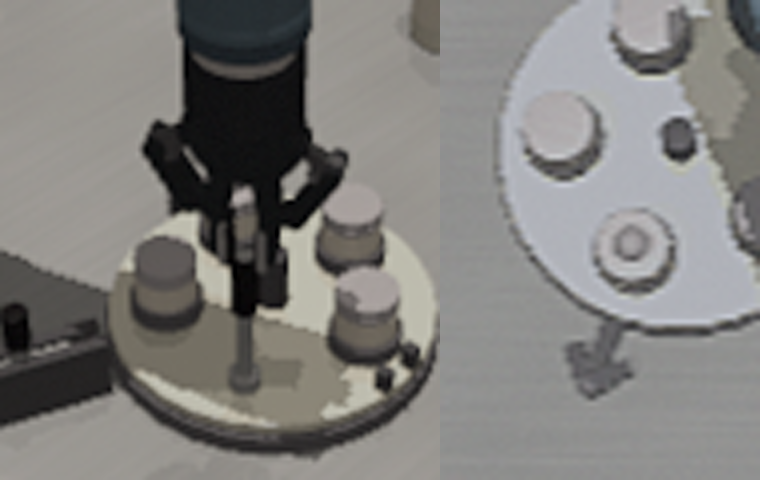

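In the top crop the ball is at (631,243), its lid at about (634,243), and the pointer runs from base (610,325) to tip (592,398). Next I'll check the angles.

```bash
python3 - <<'E'
from h import *
P=np.load("top0.npz"); K,T=P["K"],P["T"]
W=lambda x,y,z: plane(K,T,225+(x-440)/5.333-.4,190+y/5.333-.4,z)[:2]
b=W(631,241,.098); l=W(633,243,.083); tip=W(592,399,.018); base=W(611,324,.018)
C0=np.load("w0.npz")
for n,C in (("fit",np.array([.568,.0034])),("handle",np.array([.5684,.0054]))):
    A=lambda p:np.degrees(np.arctan2(*(p-C)[::-1]))
    print(n,"ball",A(b).round(1),np.linalg.norm(b-C).round(4),"lid",A(l).round(1),np.linalg.norm(l-C).round(4),"tip",A(tip).round(1),"base",A(base).round(1))
    for yaw in (-19.5,-21.4): 
        a=np.radians(yaw); y=np.array([-np.sin(a),np.cos(a)]); print(yaw,"lateral y ball/lid mm",((b-C)@y*1000).round(1),((l-C)@y*1000).round(1))
s=env.observe(); print(s["ft_force"],s["finger_force"],s["time_s"])
E
```

```text
fit ball 158.0 0.0776 lid 158.3 0.077 tip 160.7 base 158.6
-19.5 lateral y ball/lid mm 3.3 3.0
-21.4 lateral y ball/lid mm 0.8 0.5
handle ball 159.5 0.0772 lid 159.8 0.0767 tip 161.4 base 159.5
-19.5 lateral y ball/lid mm 1.3 1.0
-21.4 lateral y ball/lid mm -1.3 -1.6
[-3.3343432   1.91880166  8.09344848] 24.70353662967682 20.8
```

The jar is within about 3 mm of the pointer line, the grip is 25 N and everything is still, so I'm handing in.

```bash
python3 -c "
from station import env
print(env.finish_job())"
```

```text
the job is handed in; nothing more can be done
None
```

I drew the locking bar back (about 192 mm from the axis), turned the carousel about 117° until the ball-knob canister stood within about 3 mm of the pointer line, and handed the job in at about 21 s with the handle still gripped; the result was not reported back.

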